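# Index the sample turntable three clicks and hold it at the reader

## Task

Of the two vials standing in the turntable, the amber one with the black cap is due at the white reader post: look which side of the post it stands on, grip the turntable's black knob and turn it the short way round, counting three clicks, so that the amber vial comes to rest in front of the reader. Turn only by the knob, do not turn the other way or click on past the third stop, and leave the vials in their cups and the things nearby alone. Finish while still holding the knob, gripped between the fingers, at the third stop.

Things in the scene. Friction and masses are not known exactly. Their poses are not given: they have to be found in the camera images.
- turntable: Grey round base, 212 mm across, fixed to the bench; origin under its centre, on the turning axis, z up. Its x axis points from there to the white reader post (30 x 46 mm, 98 mm high, centre 148 mm from the axis). On it turns an aluminium plate, 220 mm across, top at z = 40 mm, with six grey cups (31 mm outside, 18 mm high, centres 85 mm from the axis) every 60 degrees.
- dial (a joint): Angle of plate and knob in the base, rad, 0 at the start, growing counterclockwise from above. It stops with a click (spring plunger in a notch) every 20 degrees; third stop at +1.047 or -1.047; travel ends at +-1.75. Leaving a notch takes 0.3 N m (the wrist may feel up to 1), falling to 0 half way; beyond, the plate pulls itself as hard into the next notch.
- knob: Black bar knob in the middle of the plate, turning with it: bar 46 mm long, 14 mm wide, flat upright sides, from 80 to 124 mm above the bench, on a disc 48 mm across (76 to 82 mm). Origin on the turning axis at bench height; x runs along the bar (at joint 0 to the reader), so the fingers close along its y. A white line on top marks the +x half.
- knob_grip (a point): The point to grip: on the turning axis in the middle of the bar's width, 108 mm above the bench top, 16 mm below the bar's top.
- reader_spot (a point): Point fixed in the base before the reader, 85 mm from the axis, at the height of the plate's top (40 mm): where the amber vial's axis must end. At the start an empty cup stands here, with the two vials in the cups 60 degrees (three clicks) to either side.
- amber_vial: Brown vial with a black cap, 23 mm in diameter, 58 mm high, loose in one of the two cups 60 degrees left or right of the reader (about 2 mm play); origin at the centre of its underside, z up.
- clear_vial: Clear vial with a blue cap, same size and origin, in the other of the two cups.
- beaker: Small clear beaker, 43 mm in diameter, 57 mm high, standing loose beside the turntable; bystander. Origin at the centre of its underside.
- tape: Roll of masking tape, 105 mm in diameter, 24 mm high, lying on the other side of the turntable; bystander. Origin at the centre of its underside.
- marker: White marker with a blue cap, 135 mm long, 11 mm thick, lying on the bench; bystander. Origin at the middle of its underside.

How it is judged:
By the outcome, as a careful person would: the job done as asked, in the order asked, and still so for the second after the job is handed in, while the arm keeps its last pose, push and grip.
It also fails if it takes over 35 s, if anything falls off the work surface, if the arm or the gripper's body presses on something with over 40 N, if the wrist force passes 120 N, or if a joint passes its speed limit or range.

## Robot

A 6-joint arm with a two-finger parallel gripper is mounted at the origin on a cart in front of the work surface, level with it; the furniture and walls round the work are solid. World frame = base frame: x ahead of the robot, y to its left, z up, the work surface at z = 0. Lengths are in mm, angles in rad, forces in N, time in s.
With the tool pointing down it reaches from about 350 to 975 mm from the base axis. Payload 7.1 kg.
Tool frame: the origin (TCP) lies between the finger pads, 19 mm behind the fingertips; this is the grasp point; y points along the fingers, x is the direction in which the jaws open and shut, and the axes are right-handed (so a half turn about y gives the same grasp; the last joint's range is limited). The gripper opens to 88 mm and grips with 3 to 60 N. Pads are 20 mm wide; open, the fingers measure 115 mm over their backs; the gripper's body (75 mm by 178 mm) begins 61 mm behind the grasp point.
Start: joints at [-1.264, 0.423, 1.63, -0, 1.089, -0.019], TCP at [200.059, -592.099, 241.375] pointing down, gripper open.
Joint ranges: [-3, 3], [-0.9, 2.11], [0.09, 2.58], [-1.31, 4.45], [0.11, 2.69], [-2.54, 2.54]. Speed limits (rad/s): [2.39, 2.39, 3.01, 3.14, 3.14, 3.14].

## Interface

Orientations are given as a rotation vector (axis times angle).
In Python, from workcell import ctrl gives the robot as it stands. The module is installed in compiled form; this text tells all that it offers.
- The arm moves only by the tool jog_arm, never from a script. Its argument "steps" is a list of rows, each an object with "turn": the turn, a rotation vector about the world's x, y, z scaled (see below), a list of three; "dp": the shift along the world's x, y, z scaled (see below), a list of three; "claw": the opening, from 0 (shut) to 1 (fully open). In form: [{"turn": [wx, wy, wz], "dp": [x, y, z], "claw": claw}, ...]. A call has 1 to 12 rows; each row is the pose to reach, as a shift and turn from the pose measured when the call began, turning the shorter way round; what a row does not reach only later rows make up. The controller multiplies each number of a shift by 80 mm and each number of a turn by pi rad. A row lasts 1/12 s, in which the tool goes at most 41.7 mm and 7.16 degrees, less where a joint would pass 70% of its speed; a pose out of reach is approached as far as the arm can. A call with a number of a shift or a turn outside -1 to 1 is refused whole. A call with a gripper value outside its range is refused whole. The fingers move at their own pace and stop on an object; the grip force is fixed at half the most. Time passes only in rows, so rows that repeat a pose let the fingers close. It gives the time, the measured TCP pose, the force and the opening at its end, in the units of the state.
- ctrl.get_obs(): the state, without advancing time (a new reading comes with each control period).
- ctrl.get_image(name): name is "side" or "top" or "wrist"; returns a dict with "img" (384x512x3 uint8, red, green, blue), "range_z" (384x512 float32, mm along the optical axis (not along the pixel's ray), 0 where there is no reading), "fovy" (degrees; the focal length in pixels is half the picture's height over the tangent of half this angle, whatever the lens; pixels are square), "cx", "cy" (the principal point, pixels), "camera_from_world" (4x4, takes a point from world to camera coordinates); the wrist camera has in their place "hand_eye" (4x4, takes a point from camera to tool coordinates, whose origin is the TCP and whose axes are the tool frame's). Camera axes: x right, y down, z forward; pixel columns grow to the right and rows downward; lengths in mm; the calibration is good to about 2 mm. A picture is of the moment at which its call begins: read the wrist's pose just before it.
- ctrl.close_job(): hands the job in, once; it reports no verdict.
The state is a dict: "t": time; "qpos": joint angles; "qvel": joint speeds; "joint_torque": joint torques, N m; "ee_pos": TCP position; "orientation": TCP orientation; "ft_force": force on the tool from outside, world axes, zero at the start; "moment": the same for the moment, N m; "width": finger opening in mm.
Only numpy, scipy, OpenCV 4.12 (cv2) and the standard library are available. Lean on these libraries where they do the work, as an engineer would, in place of code of your own. Each camera call takes 0.05 s, during which the arm holds its last target.

## Working session

There is one attempt and no reset: what is moved stays moved. The work goes in short steps, Python scripts to look and compute and a tool call to move; the robot and the scene stay as the last step left them, time stands still between calls to the robot, and variables do not carry over. Pictures are saved under pics/ and viewed, and the job is handed in when it is done.

Besides the shell and the picture viewer there is one more tool, called after "Call:" by a JSON object that holds its "method" and its "body", one argument or row to a line. jog_arm: Moves the arm, as the interface text tells. Its arguments: {"type":"object","properties":{"steps":{"type":"array","items":{"type":"object","properties":{"turn":{"type":"array","items":{"type":"number"}},"dp":{"type":"array","items":{"type":"number"}},"claw":{"type":"number"}}}}},"required":["steps"]}

```bash
mkdir -p pics
cat > h.py <<'E'
import numpy as np, cv2
from workcell import ctrl
def save(name,fn):
    d=ctrl.get_image(name); cv2.imwrite('pics/'+fn+'.png',d['img'][:,:,::-1]); np.savez('pics/'+fn+'.npz',**{k:v for k,v in d.items()}); return d
def f(d): return d['img'].shape[0]/2/np.tan(np.radians(float(d['fovy']))/2)
def ray(d,uv):
    T=np.linalg.inv(d['camera_from_world']); F=f(d)
    r=T[:3,:3]@np.array([(uv[0]-d['cx'])/F,(uv[1]-d['cy'])/F,1]); return T[:3,3],r
def onz(d,uv,z):
    o,r=ray(d,uv); return o+r*(z-o[2])/r[2]
def dep(d,uv):
    o,r=ray(d,uv); return o+r*d['range_z'][int(uv[1]),int(uv[0])]
E
python3 - <<'E'
from h import *
o=ctrl.get_obs(); print(o)
for n in ('side','top','wrist'):
    d=save(n,n+'0'); print(n,d['fovy'],d['cx'],d['cy'],d.get('camera_from_world',d.get('hand_eye')))
E
```

```text
{'t': 0.0, 'qpos': array([-1.26402511e+00,  4.23835455e-01,  1.63070450e+00, -1.14245722e-05,
        1.08859353e+00, -1.89649548e-02]), 'qvel': array([-9.47296159e-04, -1.20267856e-03, -1.00870750e-04, -9.33419817e-06,
       -1.21567112e-03,  3.81308990e-04]), 'joint_torque': array([-1.64549027e-03, -5.44638956e+01, -2.73671025e+01,  6.43301150e-02,
        2.27194384e-02, -1.09589748e-04]), 'ee_pos': array([ 199.88405688, -591.60819693,  240.59934219]), 'orientation': array([-1.34493636,  0.96687389, -0.96481897]), 'ft_force': array([0.44985459, 0.3002295 , 0.27183991]), 'moment': array([-0.00903051,  0.006442  , -0.0291339 ]), 'width': 87.71211009549424}
side 53.729477510281896 261.2492318492815 192.56594171797298 [[ 9.92570202e-01 -1.19548903e-01 -2.26374481e-02 -4.94704103e+02]
 [-6.28083276e-02 -3.44077149e-01 -9.36838316e-01  1.29621552e+02]
 [ 1.04208964e-01  9.31299616e-01 -3.49029392e-01  9.70543579e+02]
 [ 0.00000000e+00  0.00000000e+00  0.00000000e+00  1.00000000e+00]]
top 56.52181203070218 256.5890456689559 192.24913734169837 [[ 1.66928455e-03 -9.99988215e-01  4.55881477e-03  3.00367027e+00]
 [-9.94366295e-01 -2.14303409e-03 -1.05976788e-01  5.14547929e+02]
 [ 1.05985309e-01 -4.35622634e-03 -9.94358154e-01  1.02907510e+03]
 [ 0.00000000e+00  0.00000000e+00  0.00000000e+00  1.00000000e+00]]
wrist 64.27894218505156 254.04853130523907 195.26255593835222 [[ 9.99999864e-01  4.94673513e-04  1.68167599e-04 -5.78142507e-01]
 [-3.52690247e-05 -2.57220559e-01  9.66352722e-01 -1.42490049e+02]
 [ 5.21285259e-04 -9.66352596e-01 -2.57220507e-01  6.88154286e+01]
 [ 0.00000000e+00  0.00000000e+00  0.00000000e+00  1.00000000e+00]]
```

View pics/top0.png

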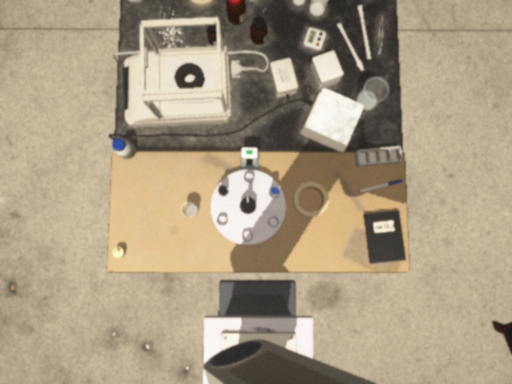

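View pics/side0.png

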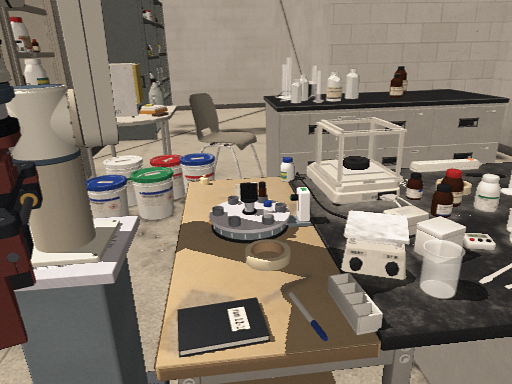

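Run:
```python
from h import *
from scipy.spatial.transform import Rotation as R
d=np.load('pics/top0.npz'); im=d['img']
c=im[135:255,165:345]; cv2.imwrite('pics/topc.png',cv2.resize(c,None,fx=4.4,fy=4.4,interpolation=cv2.INTER_CUBIC)[:,:,::-1])
s=np.load('pics/side0.npz')['img'][170:260,190:330]; cv2.imwrite('pics/sidec.png',cv2.resize(s,None,fx=5,fy=5,interpolation=cv2.INTER_CUBIC)[:,:,::-1])
for n,uv in dict(plate=(230,205),post=(249,152),knob=(248,205),blue=(275,190),black=(223,190)).items(): print(n,dep(d,uv).round(1))
o=ctrl.get_obs(); print(R.from_rotvec(o['orientation']).as_matrix().round(3))
# plate by depth height
v,u=np.mgrid[135:255,165:345]; P=np.array([dep(d,(a,b)) for a,b in zip(u.ravel(),v.ravel())])
def rep(n,m):
    Q=P[m]; print(n,m.sum(),Q.mean(0).round(1),(Q.min(0)).round(1),Q.max(0).round(1), u.ravel()[m].mean(), v.ravel()[m].mean())
z=P[:,2]
rep('plate',(abs(z-40)<5)&(np.hypot(P[:,0]-507,P[:,1])<150))
rep('knob',(z>115)&(np.hypot(P[:,0]-507,P[:,1])<60))
rep('post',(z>90)&(P[:,0]>600))
```

```text
plate [475.8  81.4  39.2]
post [619.7  25.7  99.2]
knob [470.2  27.4 119.5]
blue [513.6 -46.7  95.8]
black [513.   97.   98.1]
[[ 0.32  -0.     0.947]
 [-0.947  0.001  0.32 ]
 [-0.001 -1.     0.   ]]
plate 3782 [470.   28.4  39.8] [363.3 -78.9  35. ] [606.3 137.1  44.9] 248.17874140666314 207.09413008989952
knob 74 [475.   29.8 123.2] [453.9  24.6 119.5] [494.5  35.5 127. ] 247.1081081081081 203.1216216216216
post 287 [635.6 -74.7  97.5] [ 603.5 -241.5   90.5] [670.9  48.3 103.5] 284.7770034843206 146.65853658536585
```

View pics/topc.png

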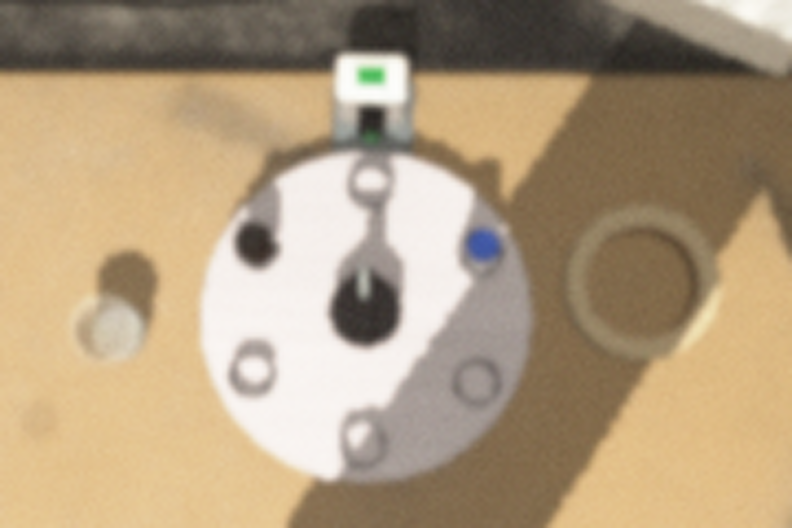

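View pics/sidec.png

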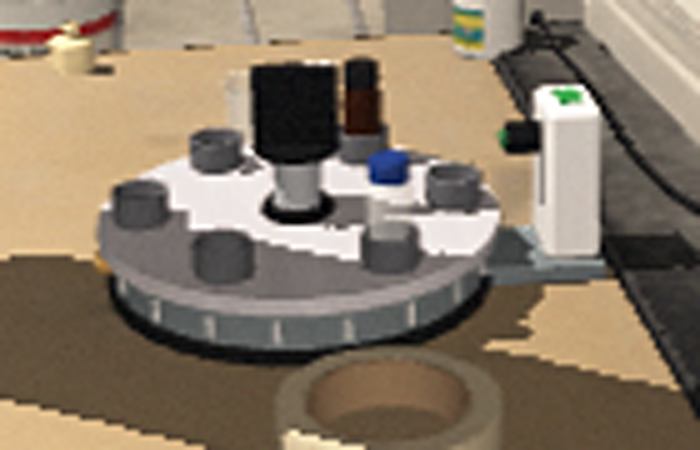

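View pics/wrist0.png

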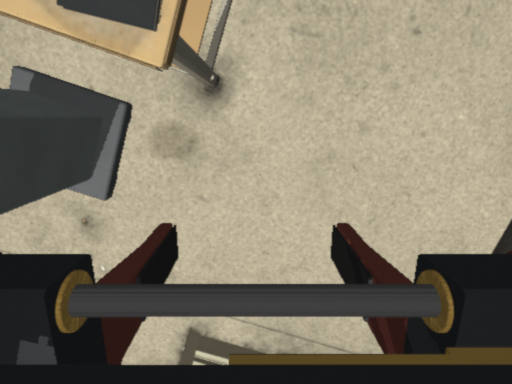

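The overhead view (4.4x crop) shows the post at about (371,80) and the knob at (365,305). The black-capped amber vial is at (256,245), on the +y (left) side of the post. The blue-capped vial is at (482,245), on the -y side. So the turn is clockwise from above, dial to -1.047. Next I'll refine the axis position and bar yaw.

Run:
```python
from h import *
d=np.load('pics/top0.npz'); d={k:d[k] for k in d}; im=d['img']
hsv=cv2.cvtColor(im,cv2.COLOR_RGB2HSV)
# plate: low saturation, bright, near
m=((hsv[...,1]<45)&(hsv[...,2]>110)).astype(np.uint8)
roi=np.zeros_like(m); cv2.circle(roi,(248,206),41,1,-1); m&=roi
m[:169]=0
m=cv2.morphologyEx(m,cv2.MORPH_CLOSE,np.ones((5,5),np.uint8))
cs,_=cv2.findContours(m,cv2.RETR_EXTERNAL,cv2.CHAIN_APPROX_NONE); c=max(cs,key=cv2.contourArea)
P=np.array([onz(d,p[0],40)[:2] for p in c])
A=np.c_[2*P,np.ones(len(P))]
for k in range(5):
    x=np.linalg.lstsq(A,(P**2).sum(1),rcond=None)[0]; r=np.sqrt(x[2]+x[0]**2+x[1]**2); e=np.hypot(*(P-x[:2]).T)-r
    g=abs(e)<4; A,P=A[g],P[g]
print('plate',x[:2],r,len(P))
def cen(m,z,n):
    v,u=np.nonzero(m); p=onz(d,(u.mean(),v.mean()),z); print(n,len(u),u.mean(),v.mean(),p.round(1),u.min(),u.max(),v.min(),v.max()); return p
V,U=np.mgrid[:384,:512]
blk=(im.max(2)<70)
b=cen(blk&(np.hypot(U-248,V-205)<14),110,'knob')
a=cen(blk&(np.hypot(U-223,V-190)<7),99,'amber')
bl=cen((hsv[...,0]>100)&(hsv[...,0]<130)&(hsv[...,1]>120)&(np.hypot(U-275,V-190)<8),99,'blue')
wh=cen((im.min(2)>190)&(abs(U-249)<11)&(abs(V-152)<8),98,'post')
gr=cen((im[...,1].astype(int)-im[...,0]>40)&(abs(U-249)<11)&(abs(V-152)<8),98,'green')
ln=(im.min(2)>100)&(abs(U-247)<3)&(V>193)&(V<205)
cen(ln,124,'line')
print(im[192:214:1,240:257].mean(2).astype(int))
mid=(a+bl)/2; dv=bl-a; print('mid',mid,'dist',np.linalg.norm(dv[:2]),'yaw',np.degrees(np.arctan2(dv[0],-dv[1])))
print('post yaw', np.degrees(np.arctan2(wh[1]-x[1],wh[0]-x[0])), np.hypot(*(wh[:2]-x[:2])))
```

```text
plate [472.98372512  30.16790431] 108.14059067224798 211
knob 116 247.88793103448276 205.6206896551724 [469.2  27.9 110. ] 242 254 199 211
amber 32 222.53125 189.9375 [513.1  98.2  99. ] 220 225 187 193
blue 24 274.3333333333333 190.125 [512.9 -44.6  99. ] 272 277 188 192
post 136 248.6985294117647 153.0441176470588 [617.   26.5  98. ] 241 256 148 158
green 25 248.88 151.56 [621.2  26.   98. ] 246 252 150 153
line 31 247.0 197.16129032258064 [490.9  30.1 124. ] 245 249 194 202
[[239 239 233 222 194 168 154 150 151 149 148 152 154 161 181 215 234]
 [239 235 221 193 169 154 146 151 150 151 151 150 151 154 161 190 220]
 [237 228 202 168 151 147 147 150 148 149 148 149 147 152 152 164 199]
 [235 221 184 159 146 139 148 151 146 137 141 148 147 151 150 156 190]
 [231 203 166 151 136 124 137 158 144 114 123 139 146 148 152 156 186]
 [229 195 156 135 117 103 133 165 148  99  96 115 132 142 144 155 186]
 [229 188 136 110  88  79 130 174 146  87  67  83 107 125 140 154 187]
 [225 179 115  81  65  69 128 170 148  87  54  56  74 100 124 150 189]
 [217 156  94  63  53  69 122 164 146  87  53  52 
[... 384 characters left out ...]
9  59  57  60  53  51  52  52  51  49  56  53  56  65 117 193]
 [135  80  60  55  55  53  56  55  52  48  47  52  53  55  67 122 198]
 [167  95  63  58  51  55  55  54  59  51  54  52  57  53  76 140 209]
 [185 117  71  59  55  55  49  56  54  51  49  55  55  63 103 170 224]
 [209 153  99  71  58  52  53  53  50  50  48  55  65  94 143 201 232]
 [230 198 149 103  76  61  60  59  55  54  58  76  97 135 188 225 237]
 [239 231 208 166 126  99  86  80  72  78 104 129 155 197 226 235 240]
 [242 241 234 221 193 167 153 137 132 144 171 197 214 229 238 240 240]]
mid [513.00470679  26.78219089  99.        ] dist 142.83299166608353 yaw -0.08359081166262639
post yaw -1.457110308678941 144.0715863776926
```

Call:
{"method": "jog_arm", "body": {
  "steps": [
    {"turn":[0,0,0.11],"dp":[0.6,1,0],"claw":1},
    {"turn":[0,0,0.11],"dp":[0.6,1,0],"claw":1},
    {"turn":[0,0,0.11],"dp":[0.6,1,0],"claw":1}
  ]
}}

```text
t: 0.4
ee_pos: [249.1, -507.3, 239.9]
orientation: [-1.452, 0.699, -0.693]
ft_force: [-0.2, 0.7, 0.4]
width: 87.8
```

Call:
{"method": "jog_arm", "body": {
  "steps": [
    {"turn":[0,0,0.115],"dp":[0.6,1,0],"claw":1},
    {"turn":[0,0,0.115],"dp":[0.6,1,0],"claw":1},
    {"turn":[0,0,0.115],"dp":[0.6,1,0],"claw":1}
  ]
}}

```text
t: 0.65
ee_pos: [298.0, -423.2, 239.4]
orientation: [-1.526, 0.414, -0.406]
ft_force: [0.4, -0.4, -1.4]
width: 87.5
```

Call:
{"method": "jog_arm", "body": {
  "steps": [
    {"turn":[0,0,0.115],"dp":[0.6,1,0],"claw":1},
    {"turn":[0,0,0.115],"dp":[0.6,1,0],"claw":1},
    {"turn":[0,0,0.115],"dp":[0.6,1,0],"claw":1}
  ]
}}

```text
t: 0.9
ee_pos: [347.0, -339.4, 239.0]
orientation: [-1.561, 0.127, -0.116]
ft_force: [-0.2, 0.8, -0.5]
width: 87.5
```

Call:
{"method": "jog_arm", "body": {
  "steps": [
    {"turn":[0,0,0.115],"dp":[0.5,1,0],"claw":1},
    {"turn":[0,0,0.115],"dp":[0.5,1,0],"claw":1},
    {"turn":[0,0,0.115],"dp":[0.5,1,0],"claw":1}
  ]
}}

```text
t: 1.15
ee_pos: [387.9, -255.4, 238.8]
orientation: [-1.557, -0.162, 0.175]
ft_force: [-0.5, -0.5, 0.2]
width: 87.8
```

Call:
{"method": "jog_arm", "body": {
  "steps": [
    {"turn":[0,0,0.115],"dp":[0.3,1,0],"claw":1},
    {"turn":[0,0,0.115],"dp":[0.3,1,0],"claw":1},
    {"turn":[0,0,0.115],"dp":[0.3,1,0],"claw":1}
  ]
}}

```text
t: 1.4
ee_pos: [412.5, -170.7, 238.6]
orientation: [-1.514, -0.451, 0.466]
ft_force: [0.1, -0.6, -1.0]
width: 87.8
```

Call:
{"method": "jog_arm", "body": {
  "steps": [
    {"turn":[0,0,0.115],"dp":[0.3,1,0],"claw":1},
    {"turn":[0,0,0.115],"dp":[0.3,1,0],"claw":1},
    {"turn":[0,0,0.115],"dp":[0.3,1,0],"claw":1}
  ]
}}

```text
t: 1.65
ee_pos: [437.3, -86.4, 238.5]
orientation: [-1.432, -0.738, 0.753]
ft_force: [-0.8, -0.1, 0.3]
width: 87.7
```

Run:
```python
from h import *
from scipy.spatial.transform import Rotation as R
o=ctrl.get_obs(); M=R.from_rotvec(o['orientation']).as_matrix(); print(o['t'],o['ee_pos'],o['qpos'].round(3),M.round(4), np.degrees(np.arctan2(M[1,0],M[0,0])))
```

```text
1.65 [437.3200759  -86.35668242 238.54890824] [-2.210e-01  1.660e-01  2.006e+00 -1.000e-03  9.810e-01 -1.177e+00] [[ 0.5763 -0.0114 -0.8171]
 [ 0.8172  0.0016  0.5763]
 [-0.0053 -0.9999  0.0102]] 54.80678442051802
```

Call:
{"method": "jog_arm", "body": {
  "steps": [
    {"turn":[0,0,0.1],"dp":[0.22,0.7,0],"claw":1},
    {"turn":[0,0,0.1],"dp":[0.22,0.7,0],"claw":1},
    {"turn":[0,0,0.1],"dp":[0.22,0.7,0],"claw":1}
  ]
}}

```text
t: 1.9
ee_pos: [455.8, -27.4, 238.6]
orientation: [-1.327, -0.984, 0.999]
ft_force: [-0.2, -0.2, 0.2]
width: 87.7
```

Call:
{"method": "jog_arm", "body": {
  "steps": [
    {"turn":[0,0,0.095],"dp":[0.22,0.66,0],"claw":1},
    {"turn":[0,0,0.095],"dp":[0.22,0.66,0],"claw":1},
    {"turn":[0,0,0.095],"dp":[0.22,0.66,0],"claw":1},
    {"turn":[0,0,0.095],"dp":[0.22,0.66,0],"claw":1},
    {"turn":[0,0,0.095],"dp":[0.22,0.66,0],"claw":1}
  ]
}}

```text
t: 2.32
ee_pos: [473.2, 25.5, 238.4]
orientation: [-1.202, -1.204, 1.222]
ft_force: [-0.3, -0.3, -0.3]
width: 87.6
```

Run:
```python
from h import *
from scipy.spatial.transform import Rotation as R
o=ctrl.get_obs(); M=R.from_rotvec(o['orientation']).as_matrix(); print(o['t'],o['ee_pos'],o['qpos'].round(3),M.round(4), np.degrees(np.arctan2(M[1,0],M[0,0])))
d=save('wrist','wrist1'); save('top','top1')
np.savez('pics/w1pose.npz',p=o['ee_pos'],M=M)
```

```text
2.3167 [473.15769813  25.47426507 238.39128375] [ 0.031  0.209  1.951 -0.005  0.992 -1.543] [[-0.0059 -0.0104 -0.9999]
 [ 1.     -0.0044 -0.0059]
 [-0.0044 -0.9999  0.0104]] 90.34028544032815
```

View pics/wrist1.png

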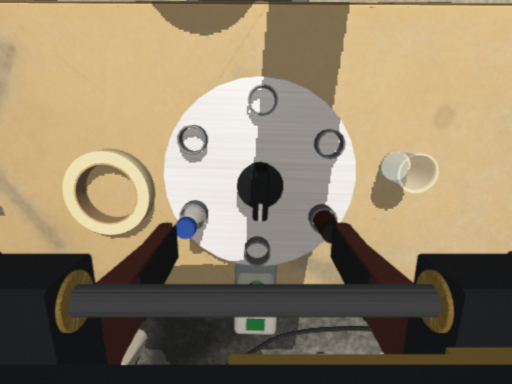

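Run:
```python
from h import *
d=np.load('pics/wrist1.npz'); d={k:d[k] for k in d}; q=np.load('pics/w1pose.npz')
W=np.eye(4); W[:3,:3]=q['M']; W[:3,3]=q['p']
d['camera_from_world']=np.linalg.inv(W@d['hand_eye'])
im=d['img']; hsv=cv2.cvtColor(im,cv2.COLOR_RGB2HSV)
m=((hsv[...,1]<40)&(hsv[...,2]>90)).astype(np.uint8); m[260:]=0; m[:70]=0; m[:,:155]=0; m[:,365:]=0
m=cv2.morphologyEx(m,cv2.MORPH_OPEN,np.ones((5,5),np.uint8))
cs,_=cv2.findContours(m,cv2.RETR_EXTERNAL,cv2.CHAIN_APPROX_NONE); c=max(cs,key=cv2.contourArea)
P=np.array([onz(d,p[0],40)[:2] for p in c]);A=np.c_[2*P,np.ones(len(P))]
for k in range(15):
    x=np.linalg.lstsq(A,(P**2).sum(1),rcond=None)[0]; r=np.sqrt(x[2]+x[0]**2+x[1]**2); e=np.hypot(*(P-x[:2]).T)-r
    g=abs(e)<max(1.5,2.5*np.median(abs(e))); A,P=A[g],P[g]
print('plate',x[:2],r,len(P))
print(im[205:224:2,246:278].mean(2).astype(int))
V,U=np.mgrid[:384,:512]
ln=(im.min(2)>110)&(abs(U-260)<5)&(V>202)&(V<219)
# line is bright stripe inside bar; row centroids
for v in range(200,222,2):
    for s in [im[v,246:278].mean(1)]:
        dk=np.nonzero(s<70)[0]+246
        if len(dk): print(v,dk.min(),dk.max(),onz(d,((dk.min()+dk.max())/2,v),124).round(1))
c=im[140:270,200:330]; cv2.imwrite('pics/w1c.png',cv2.resize(c,None,fx=4.6,fy=4.6,interpolation=cv2.INTER_CUBIC)[:,:,::-1])
for n,uv in dict(disc=(260,185),amber=(324,221),cup0=(257,249),cup3=(263,100)).items(): print(n,dep(d,uv).round(1))
print('green',onz(d,(256,324),98))
```

```text
plate [469.72937987  30.66576731] 107.9540948649342 380
[[124 103  79  53  30  20  18  15  18  19  20  36  94 145 162 148 101  39
   21  20  18  15  18  29  45  77  97 116 135 137 138 138]
 [137 136 136 132 113  85  63  26  17  18  21  36  96 147 165 150 103  38
   21  20  18  29  73 113 132 137 139 139 139 139 138 138]
 [136 137 136 136 136 133 102  38  19  19  21  36  97 147 164 140  82  32
   20  19  20  48 100 130 133 133 133 133 134 133 134 134]
 [138 138 138 138 137 124  84  31  18  19  20  44 118 163 166 139  80  29
   19  18  24  60 108 135 137 137 138 137 137 138 138 137]
 [142 141 141 141 140 125  84  31  19  20  20  45 120 164 166 139  79  29
   19  19  24  60 109 136 138 139 138 138 138 138 138 137]
 [139 138 138 138 137 123  84  31  17  19  20  44 119 165 165 132  62  24
   19  18  29  77 120 137 140 140 140 140 140 141 141 140]
 [200 147 138 139 138 127  90  35  19  18  22  51 121 163 164 131  60  23
   19  19  30  77 119 135 137 137 136 137 137 137 137 137]
 [203 147 139 138 139 137 116  74  36  25  28  57 124 164 164 130  60  26
   22  29  59 106 136 139 139 139 139 139 139 139 139 139]
 [203 147 139 139 139 139 138 134 125 114 114 119 137 153 153 133 102  98
  100 116 134 137 138 138 138 138 138 137 138 138 138 138]
 [202 147 138 138 138 138 139 138 139 138 138 138 138 138 138 139 138 138
  138 139 139 138 138 137 138 138 138 138 138 138 138 138]]
200 246 277 [473.1  31.7 124. ]
202 246 275 [474.9  30.8 124. ]
204 247 272 [476.7  30.  124. ]
206 250 269 [478.6  30.  124. ]
208 253 267 [480.4  30.4 124. ]
210 253 267 [482.2  30.5 124. ]
212 253 267 [484.1  30.5 124. ]
214 253 267 [485.9  30.5 124. ]
216 253 266 [487.8  30.1 124. ]
218 253 266 [489.6  30.1 124. ]
220 255 265 [491.5  30.6 124. ]
disc [459.8  30.2 123.4]
amber [506.9  97.7  80.6]
cup0 [557.7  28.9  38.7]
cup3 [385.1  33.8  38.8]
green [617.93949091  28.06674726  98.        ]
```

View pics/w1c.png

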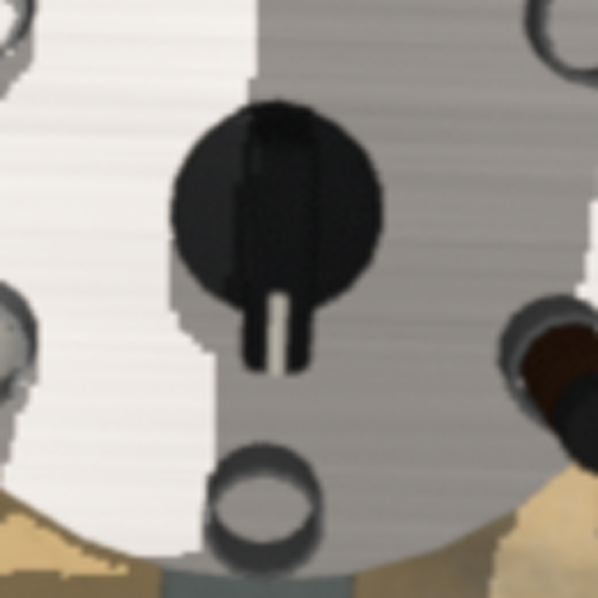

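Call:
{"method": "jog_arm", "body": {
  "steps": [
    {"turn":[0.0014,-0.0033,-0.0083],"dp":[-0.033,0.058,-0.4],"claw":1},
    {"turn":[0.0014,-0.0033,-0.0083],"dp":[-0.033,0.058,-0.8],"claw":1},
    {"turn":[0.0014,-0.0033,-0.0083],"dp":[-0.033,0.058,-0.8],"claw":1},
    {"turn":[0.0014,-0.0033,-0.0083],"dp":[-0.033,0.058,-0.8],"claw":1},
    {"turn":[0.0014,-0.0033,-0.0083],"dp":[-0.033,0.058,-0.8],"claw":1}
  ]
}}

```text
t: 2.83
ee_pos: [471.2, 29.3, 175.5]
orientation: [-1.22, -1.194, 1.192]
ft_force: [-0.2, 0.0, 0.5]
width: 88.0
```

Run:
```python
from h import *
from scipy.spatial.transform import Rotation as R
o=ctrl.get_obs(); M=R.from_rotvec(o['orientation']).as_matrix(); print(o['t'],o['ee_pos'],M.round(4), np.degrees(np.arctan2(M[1,0],M[0,0])),o['ft_force'],o['moment'])
d=save('wrist','wrist2')
np.savez('pics/w2pose.npz',p=o['ee_pos'],M=M)
W=np.eye(4); W[:3,:3]=M; W[:3,3]=o['ee_pos']; d['camera_from_world']=np.linalg.inv(W@d['hand_eye'])
# project predicted points
im=d['img'].copy()
F=f(d)
for p in [(470.5,30,124),(493.5,29.5,124),(447.5,30.5,124),(470.5,30,108)]:
    c=d['camera_from_world']@np.r_[p,1]; uv=(int(round(F*c[0]/c[2]+d['cx'])),int(round(F*c[1]/c[2]+d['cy']))); print(p,uv); cv2.circle(im,uv,3,(255,0,0),1)
cv2.imwrite('pics/wrist2m.png',im[:,:,::-1])
```

```text
2.8333 [471.17023586  29.28307688 175.53991099] [[ 2.210e-02  8.000e-04 -9.998e-01]
 [ 9.998e-01  1.000e-04  2.210e-02]
 [ 1.000e-04 -1.000e+00 -8.000e-04]] 88.73539012125389 [-0.19926065  0.02077344  0.48822307] [ 0.07065617 -0.19559882  0.01678977]
(470.5, 30, 124) (255, 223)
(493.5, 29.5, 124) (255, 254)
(447.5, 30.5, 124) (255, 189)
(470.5, 30, 108) (255, 215)
```

View pics/wrist2m.png

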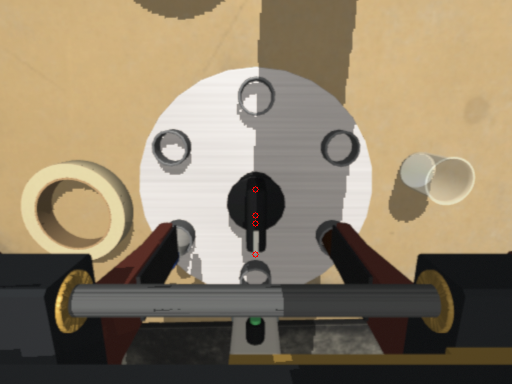

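Run:
```python
from h import *
d=np.load('pics/wrist2.npz'); d={k:d[k] for k in d}; q=np.load('pics/w2pose.npz')
W=np.eye(4); W[:3,:3]=q['M']; W[:3,3]=q['p']; d['camera_from_world']=np.linalg.inv(W@d['hand_eye'])
im=d['img']; rz=d['range_z']
v,u=np.mgrid[165:275,215:300]; P=np.array([dep(d,(a,b)) for a,b in zip(u.ravel(),v.ravel())])
k=(P[:,2]>116)&(P[:,2]<130)&(im[165:275,215:300].mean(2).ravel()<250); Q=P[k]
print('bar top depth',k.sum(),Q.mean(0).round(1),np.percentile(Q,[2,50,98],axis=0).round(1), cv2.minAreaRect(Q[:,:2].astype(np.float32)))
k=(abs(P[:,2]-82)<4); print('disc',k.sum(),P[k].min(0).round(1),P[k].max(0).round(1))
c=im[150:280,190:320]; cv2.imwrite('pics/w2c.png',cv2.resize(c,None,fx=4.6,fy=4.6,interpolation=cv2.INTER_CUBIC)[:,:,::-1])
hsv=cv2.cvtColor(im,cv2.COLOR_RGB2HSV)
m=((hsv[...,1]<40)&(hsv[...,2]>90)).astype(np.uint8); m[250:]=0; m[:,:135]=0; m[:,378:]=0;m[:60]=0
m=cv2.morphologyEx(m,cv2.MORPH_OPEN,np.ones((5,5),np.uint8))
cs,_=cv2.findContours(m,cv2.RETR_EXTERNAL,cv2.CHAIN_APPROX_NONE); c=max(cs,key=cv2.contourArea)
P=np.array([onz(d,p[0],40)[:2] for p in c]);A=np.c_[2*P,np.ones(len(P))]
for k in range(15):
    x=np.linalg.lstsq(A,(P**2).sum(1),rcond=None)[0]; r=np.sqrt(x[2]+x[0]**2+x[1]**2); e=np.hypot(*(P-x[:2]).T)-r
    g=abs(e)<max(1.2,2.5*np.median(abs(e))); A,P=A[g],P[g]
print('plate',x[:2],r,len(P))
```

```text
bar top depth 1295 [468.6  31.1 122.7] [[447.9  24.4 119.3]
 [468.3  31.1 122.9]
 [491.   37.6 124.5]] ((469.9707946777344, 30.881772994995117), (13.594663619995117, 45.141502380371094), 89.28038787841797)
disc 1523 [446.9   7.3  78. ] [492.2  54.6  86. ]
plate [448.9680592   28.12727298] 92.4328765873808 559
```

View pics/w2c.png

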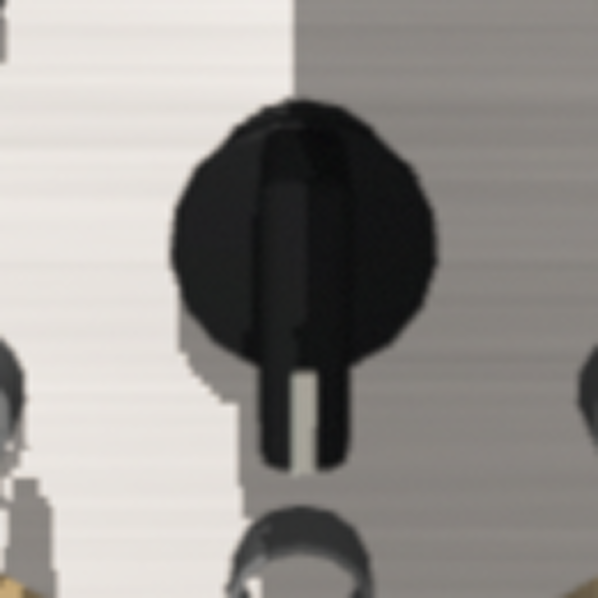

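Call:
{"method": "jog_arm", "body": {
  "steps": [
    {"turn":[0,0,0],"dp":[-0.017,0.019,-0.3],"claw":1},
    {"turn":[0,0,0],"dp":[-0.017,0.019,-0.6],"claw":1},
    {"turn":[0,0,0],"dp":[-0.017,0.019,-0.84],"claw":1},
    {"turn":[0,0,0],"dp":[-0.017,0.019,-0.84],"claw":1},
    {"turn":[0,0,0],"dp":[-0.017,0.019,-0.84],"claw":1},
    {"turn":[0,0,0],"dp":[-0.017,0.019,-0.84],"claw":1}
  ]
}}

```text
t: 3.38
ee_pos: [471.5, 30.9, 110.4]
orientation: [-1.223, -1.197, 1.19]
ft_force: [-0.2, 0.1, -0.2]
width: 87.6
```

```bash
cat > st.py <<'E'
from h import *
from scipy.spatial.transform import Rotation as R
o=ctrl.get_obs(); M=R.from_rotvec(o['orientation']).as_matrix()
print('t',o['t'],'p',o['ee_pos'].round(2),'yaw',np.degrees(np.arctan2(M[1,0],M[0,0])).round(2),'tooly',M[:,1].round(4),'F',o['ft_force'].round(2),'M',o['moment'].round(3),'w',round(o['width'],2),'q6',o['qpos'][5].round(3))
E
python3 st.py
```

```text
t 3.3833 p [471.54  30.87 110.4 ] yaw 88.74 tooly [ 4.8e-03  3.0e-04 -1.0e+00] F [-0.22  0.15 -0.21] M [ 0.045 -0.124 -0.032] w 87.59 q6 -1.509
```

Call:
{"method": "jog_arm", "body": {
  "steps": [
    {"turn":[0,0.0015,0],"dp":[-0.022,0,-0.03],"claw":1},
    {"turn":[0,0.0015,0],"dp":[-0.022,0,-0.03],"claw":1},
    {"turn":[0,0.0015,0],"dp":[-0.022,0,-0.03],"claw":0.4},
    {"turn":[0,0.0015,0],"dp":[-0.022,0,-0.03],"claw":0.3},
    {"turn":[0,0.0015,0],"dp":[-0.022,0,-0.03],"claw":0.25}
  ]
}}

```text
t: 3.8
ee_pos: [470.0, 30.9, 108.3]
orientation: [-1.22, -1.194, 1.192]
ft_force: [-0.3, -0.4, -0.2]
width: 71.3
```

```bash
python3 st.py
```

```text
t 3.8 p [469.95  30.9  108.35] yaw 88.74 tooly [ 7.e-04  3.e-04 -1.e+00] F [-0.31 -0.44 -0.17] M [ 0.037 -0.148 -0.012] w 71.34 q6 -1.509
```

Pose is good. Closing on the knob.

Call:
{"method": "jog_arm", "body": {
  "steps": [
    {"turn":[0,0,0],"dp":[0,0,0],"claw":0.25},
    {"turn":[0,0,0],"dp":[0,0,0],"claw":0.22},
    {"turn":[0,0,0],"dp":[0,0,0],"claw":0.2},
    {"turn":[0,0,0],"dp":[0,0,0],"claw":0.18},
    {"turn":[0,0,0],"dp":[0,0,0],"claw":0.16},
    {"turn":[0,0,0],"dp":[0,0,0],"claw":0.1},
    {"turn":[0,0,0],"dp":[0,0,0],"claw":0},
    {"turn":[0,0,0],"dp":[0,0,0],"claw":0},
    {"turn":[0,0,0],"dp":[0,0,0],"claw":0},
    {"turn":[0,0,0],"dp":[0,0,0],"claw":0},
    {"turn":[0,0,0],"dp":[0,0,0],"claw":0}
  ]
}}

```text
t: 4.72
ee_pos: [469.9, 30.6, 108.3]
orientation: [-1.22, -1.193, 1.193]
ft_force: [0.2, -3.6, -0.7]
width: 14.0
```

```bash
python3 st.py
```

```text
t 4.7167 p [469.95  30.6  108.33] yaw 88.74 tooly [ 6.e-04 -1.e-04 -1.e+00] F [ 0.18 -3.61 -0.73] M [-0.637 -0.178 -0.037] w 13.99 q6 -1.509
```

Gripped: width is 14.0 mm, matching the bar. First click, clockwise.

Call:
{"method": "jog_arm", "body": {
  "steps": [
    {"turn":[0,0,-0.012],"dp":[0,0,0],"claw":0},
    {"turn":[0,0,-0.024],"dp":[0,0,0],"claw":0},
    {"turn":[0,0,-0.036],"dp":[0,0,0],"claw":0},
    {"turn":[0,0,-0.048],"dp":[0,0,0],"claw":0},
    {"turn":[0,0,-0.06],"dp":[0,0,0],"claw":0},
    {"turn":[0,0,-0.072],"dp":[0,0,0],"claw":0},
    {"turn":[0,0,-0.084],"dp":[0,0,0],"claw":0},
    {"turn":[0,0,-0.098],"dp":[0,0,0],"claw":0},
    {"turn":[0,0,-0.111],"dp":[0,0,0],"claw":0},
    {"turn":[0,0,-0.111],"dp":[0,0,0],"claw":0},
    {"turn":[0,0,-0.111],"dp":[0,0,0],"claw":0}
  ]
}}

```text
t: 5.63
ee_pos: [470.5, 31.0, 108.4]
orientation: [-1.362, -0.934, 0.931]
ft_force: [3.0, 4.8, -2.8]
width: 13.7
```

```bash
python3 st.py
python3 - <<'E'
from h import *
save('top','top2'); im=cv2.imread('pics/top2.png'); c=im[135:255,165:345]; cv2.imwrite('pics/top2c.png',cv2.resize(c,None,fx=4.4,fy=4.4,interpolation=cv2.INTER_CUBIC))
save('side','side2'); im=cv2.imread('pics/side2.png'); c=im[150:260,180:340]; cv2.imwrite('pics/side2c.png',cv2.resize(c,None,fx=4.5,fy=4.5,interpolation=cv2.INTER_CUBIC))
E
```

```text
t 5.6333 p [470.46  31.04 108.37] yaw 68.78 tooly [ 1.7e-03  5.0e-04 -1.0e+00] F [ 3.04  4.8  -2.79] M [ 0.426 -0.643 -0.321] w 13.67 q6 -1.161
```

View pics/top2c.png

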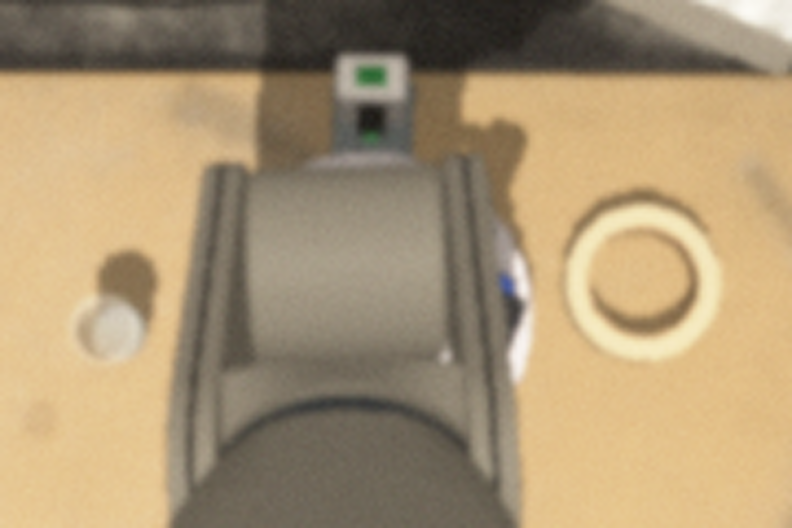

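View pics/side2c.png

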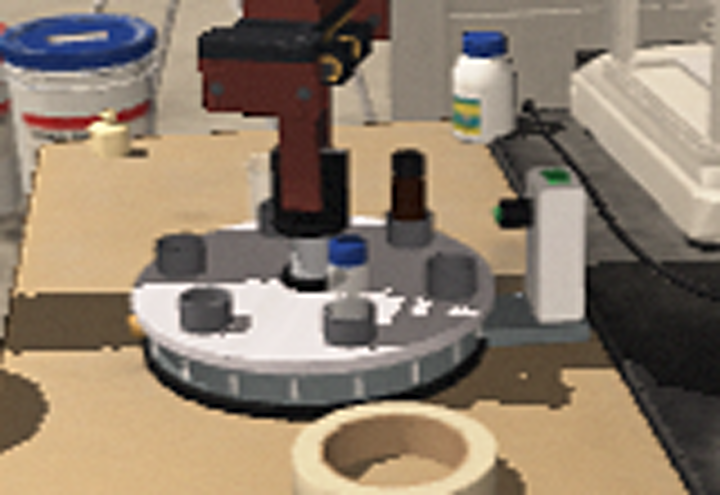

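Call:
{"method": "jog_arm", "body": {
  "steps": [
    {"turn":[0,0,-0.012],"dp":[0,0,0],"claw":0},
    {"turn":[0,0,-0.024],"dp":[0,0,0],"claw":0},
    {"turn":[0,0,-0.036],"dp":[0,0,0],"claw":0},
    {"turn":[0,0,-0.048],"dp":[0,0,0],"claw":0},
    {"turn":[0,0,-0.06],"dp":[0,0,0],"claw":0},
    {"turn":[0,0,-0.072],"dp":[0,0,0],"claw":0},
    {"turn":[0,0,-0.084],"dp":[0,0,0],"claw":0},
    {"turn":[0,0,-0.098],"dp":[0,0,0],"claw":0},
    {"turn":[0,0,-0.111],"dp":[0,0,0],"claw":0},
    {"turn":[0,0,-0.111],"dp":[0,0,0],"claw":0},
    {"turn":[0,0,-0.111],"dp":[0,0,0],"claw":0}
  ]
}}

```text
t: 6.65
ee_pos: [470.7, 31.5, 108.3]
orientation: [-1.467, -0.667, 0.664]
ft_force: [2.6, 5.6, -3.4]
width: 14.1
```

```bash
python3 st.py
```

```text
t 6.65 p [470.72  31.51 108.34] yaw 48.82 tooly [ 2.1e-03  6.0e-04 -1.0e+00] F [ 2.57  5.62 -3.36] M [ 0.49  -0.445 -0.317] w 14.13 q6 -0.811
```

Call:
{"method": "jog_arm", "body": {
  "steps": [
    {"turn":[0,0,-0.012],"dp":[0,0,0],"claw":0},
    {"turn":[0,0,-0.024],"dp":[0,0,0],"claw":0},
    {"turn":[0,0,-0.036],"dp":[0,0,0],"claw":0},
    {"turn":[0,0,-0.048],"dp":[0,0,0],"claw":0},
    {"turn":[0,0,-0.06],"dp":[0,0,0],"claw":0},
    {"turn":[0,0,-0.072],"dp":[0,0,0],"claw":0},
    {"turn":[0,0,-0.084],"dp":[0,0,0],"claw":0},
    {"turn":[0,0,-0.098],"dp":[0,0,0],"claw":0},
    {"turn":[0,0,-0.111],"dp":[0,0,0],"claw":0},
    {"turn":[0,0,-0.111],"dp":[0,0,0],"claw":0},
    {"turn":[0,0,-0.111],"dp":[0,0,0],"claw":0}
  ]
}}

```text
t: 7.57
ee_pos: [471.1, 31.9, 108.3]
orientation: [-1.535, -0.397, 0.393]
ft_force: [2.8, 4.6, -3.6]
width: 14.0
```

```bash
python3 st.py
python3 - <<'E'
from h import *
save('top','top3'); im=cv2.imread('pics/top3.png'); c=im[135:255,165:345]; cv2.imwrite('pics/top3c.png',cv2.resize(c,None,fx=4.4,fy=4.4,interpolation=cv2.INTER_CUBIC))
save('side','side3'); im=cv2.imread('pics/side3.png'); c=im[150:260,180:340]; cv2.imwrite('pics/side3c.png',cv2.resize(c,None,fx=4.5,fy=4.5,interpolation=cv2.INTER_CUBIC))
save('wrist','wrist3')
E
python3 st.py
```

```text
t 7.5667 p [471.12  31.85 108.32] yaw 28.86 tooly [ 2.8e-03  4.0e-04 -1.0e+00] F [ 2.83  4.63 -3.59] M [ 0.38  -0.286 -0.323] w 14.02 q6 -0.462
t 7.7167 p [471.14  31.83 108.36] yaw 28.87 tooly [ 2.9e-03  4.0e-04 -1.0e+00] F [ 2.9   4.26 -4.39] M [ 0.384 -0.379 -0.277] w 13.84 q6 -0.462
```

View pics/top3c.png

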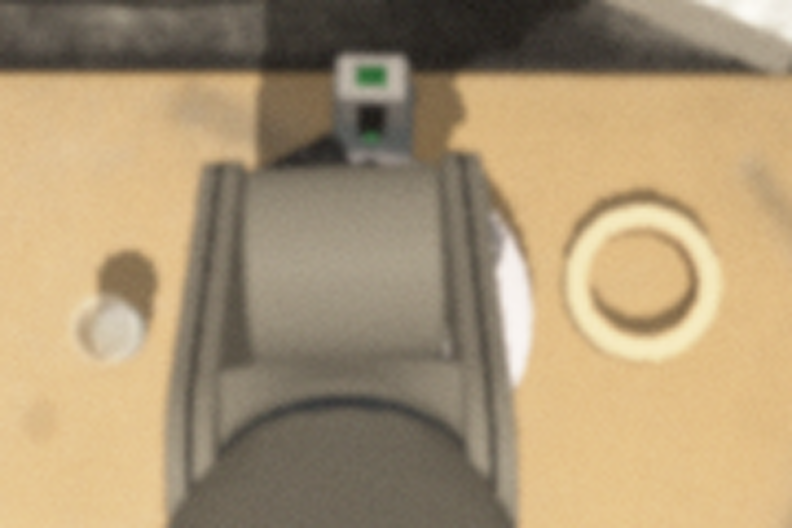

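View pics/side3c.png

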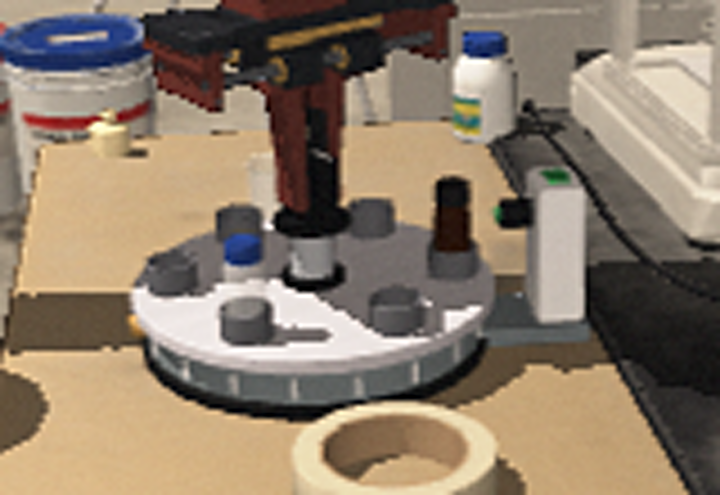

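View pics/wrist3.png

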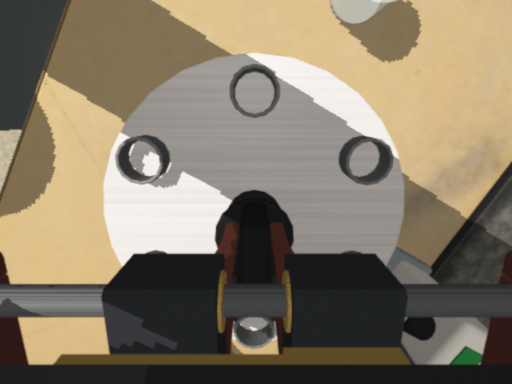

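The side view (4.5x crop) shows the amber vial upright in its cup at (452,240), directly in front of the reader's eye at (510,213). The clear vial is in its cup at (243,260). Now a precise check of the plate angle.

Run:
```python
from h import *
from scipy.spatial.transform import Rotation as R
o=ctrl.get_obs(); M3=R.from_rotvec(o['orientation']).as_matrix()
q=np.load('pics/w2pose.npz')
def go(fn,p,M,seeds):
    d=np.load('pics/%s.npz'%fn); d={k:d[k] for k in d}
    W=np.eye(4); W[:3,:3]=M; W[:3,3]=p; d['camera_from_world']=np.linalg.inv(W@d['hand_eye'])
    g=cv2.cvtColor(d['img'],cv2.COLOR_RGB2GRAY); out=[]
    for (u,v,r) in seeds:
        # cup ring: points whose depth gives z near 58 (rim)
        pts=np.array([dep(d,(a,b)) for b in range(v-r,v+r+1) for a in range(u-r,u+r+1)])
        k=pts[(pts[:,2]>54)&(pts[:,2]<62)]
        A=np.c_[2*k[:,:2],np.ones(len(k))]; x=np.linalg.lstsq(A,(k[:,:2]**2).sum(1),rcond=None)[0]
        print(fn,(u,v),len(k),x[:2].round(1),'r',np.sqrt(x[2]+x[0]**2+x[1]**2).round(1)); out.append(x[:2])
    return np.array(out)
a=go('wrist2',q['p'],q['M'],[(256,95,24),(172,147,24),(340,147,24)])
b=go('wrist3',o['ee_pos'],M3,[(255,92,28),(143,160,28),(364,160,28)])
for n,x in (('0',a),('3',b)):
    # axis = x1+x2-x0 (cups at 180,120,240 : c120+c240-c180=0)
    ax=x[1]+x[2]-x[0]; v=x[0]-ax; w=x[2]-x[1]; print(n,'axis',ax.round(1),'R',np.hypot(*v).round(1),'ang cup3',np.degrees(np.arctan2(v[1],v[0])).round(2),'chord ang',np.degrees(np.arctan2(w[1],w[0])).round(2))
```

```text
wrist2 (256, 95) 339 [385.8  33.1] r 14.0
wrist2 (172, 147) 345 [426.2 -41.1] r 14.0
wrist2 (340, 147) 341 [429.9 105.3] r 14.1
wrist3 (255, 92) 640 [430.  105.1] r 14.0
wrist3 (143, 160) 635 [386.2  33. ] r 14.0
wrist3 (364, 160) 628 [514.5 103.2] r 14.1
0 axis [470.3  31.2] R 84.5 ang cup3 178.72 chord ang 88.53
3 axis [470.6  31.1] R 84.4 ang cup3 118.75 chord ang 28.69
```

```bash
python3 st.py; python3 -c "
from workcell import ctrl
print(ctrl.close_job())"
```

```text
t 7.7167 p [471.14  31.83 108.36] yaw 28.87 tooly [ 2.9e-03  4.0e-04 -1.0e+00] F [ 2.9   4.26 -4.39] M [ 0.384 -0.379 -0.277] w 13.84 q6 -0.462
the job is handed in; nothing more can be done
None
```

The amber vial now stands in front of the reader, and the job was handed in at t = 7.7 s with the knob still gripped. The vial started on the robot's left of the post (+y), so I turned the knob clockwise in three separate 20° clicks.

**Last checks:**
- **Plate angle:** the cup rims, measured with the wrist camera before and after, show a turn of -59.8 to -60.0°, against the -60° of the third stop.
- **Vials:** the side view shows both vials upright in their cups, with the amber one in the reader spot.
- **Bystanders:** in the overhead view the beaker and tape look unmoved. I did not check the marker again after the start.
- **Grip:** the fingers read 13.8 mm open, against the 14 mm bar. Side forces are about 5 N and the wrist moment about the turning axis is about -0.3 N m. I left that small residual push alone.

**Disagreements:**
- The overhead and wrist cameras differed by about 2 mm on the position of the turning axis. I relied on the wrist camera's depth, where the bar measured close to its stated size.
- One circle fit to the plate in the second wrist picture failed, because the fingers hid part of the edge, so I ignored it.

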